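# Take the coverslip rack off the barbed drain hook

## Robot

A 6-joint arm with a two-finger parallel gripper is mounted at the origin on a cart in front of the work surface, level with it; the furniture and walls round the work are solid. World frame = base frame: x ahead of the robot, y to its left, z up, the work surface at z = 0. Lengths are in m, angles in rad, forces in N, time in s.
With the tool pointing down it reaches from about 0.275 to 0.875 m from the base axis. Payload 12.5 kg.
Tool frame: the origin (TCP) lies at the very end of the fingers, on their centre line; the grasp point (between the pads) lies 19 mm behind it; x points along the fingers, y is the direction in which the jaws open and shut, and the axes are right-handed (so a half turn about x gives the same grasp; the last joint's range is limited). The gripper opens to 85 mm and grips with 20 to 120 N. Pads are 22 mm wide; open, the fingers measure 114 mm over their backs; the gripper's body (76 mm by 85 mm) begins 54 mm behind the grasp point. The pads swing forward as they close: fully open they stand 13 mm farther back than shut.
Start: joints at [-1.4, 0.351, 1.652, -0, 1.139, -0.085], TCP at [0.139, -0.532, 0.231] pointing down, gripper open.
Joint ranges: [-2.75, 2.75], [-0.79, 2.1], [0.01, 2.65], [-1.57, 4.71], [0.07, 3.14], [-2.87, 2.87]. Speed limits (rad/s): [2.22, 2.22, 2.79, 3.14, 3.14, 3.14].

## Interface

Orientations are given as a 3x3 rotation matrix whose columns are the frame's x, y, z axes.
In Python, from bench import manip gives the robot as it stands. Calls block until the motion is done:
- manip.move_ptp(position, orientation): joint-space move of the TCP to a pose.
- manip.move_l(position, attitude=None, max_speed=0.15): straight line of the TCP; attitude=None keeps the orientation; max_speed is the mean speed in m/s.
- manip.move_j(angles): joint-space move.
- manip.set_gripper(opening, effort=None): opening from 0.0 (shut) to 1.0 (fully open); effort is the grip in N (None keeps the last); returns when the fingers have stopped.
- manip.dwell(seconds).
- manip.inverse_kinematics(position, orientation): joint angles nearest the present ones, or None.
- manip.grab_frame(name): name is "scene" or "top"; returns (picture, depth): 420x560x3 uint8, red, green, blue; 420x560 float32, m along the optical axis (not along the pixel's ray), 0 where there is no reading.
- manip.get_calibration(name): a dict with "camera_matrix" (3x3 intrinsics, pixels), "R" (3x3) and "t" (3): a world point X has camera coordinates R X + t. Camera axes: x right, y down, z forward; pixel columns grow to the right and rows downward; lengths in m; the calibration is good to about 2 mm. A picture is of the moment at which its call begins. get_calibration takes no time and is no camera call.
A pose or a line that the arm cannot do raises manip.Unreachable and nothing moves.
- manip.sign_off(): hands the job in, once; it reports no verdict.
Trained networks look in the newest picture that a camera, given by its name, has taken for a name from the list of things; names that differ only in an ending like _2 or _b are one class to them, and where a whole thing is asked for, a point or a joint stands for the part that bears it (a point fixed in the world has none). Each returns a list of dicts, best first, with "confidence" (0 to 1); they miss things now and then, are a little off and sometimes report something else, mostly with a low value. They report only what shows in the picture. A call takes as long as a camera call. They do not tell look-alikes from the thing itself.
- manip.look_for(camera, name): "at" ([x, y, z] in m, in world coordinates, good to about 4 mm: the middle of the surface that is visible of it).
Readings, each from a call of its own:
- manip.current_time(): time.
- manip.current_qpos(): joint angles.
- manip.current_joint_vel(): joint speeds.
- manip.current_joint_torque(): joint torques, N m.
- manip.current_ee_pos(): TCP position.
- manip.current_tcp_rot(): TCP orientation.
- manip.current_force(): force on the tool from outside, world axes, zero at the start.
- manip.current_ft_torque(): the same for the moment, N m.
- manip.current_grip_width(): opening from 0.0 (shut) to 1.0 (fully open).
Only numpy, scipy, OpenCV 4.12 (cv2) and the standard library are available. Lean on these libraries where they do the work, as an engineer would, in place of code of your own. Each camera call takes 0.05 s, during which the arm holds its last target.

## Task

The coverslip rack has drained on the hook of the steel stand. Take it off: lift it, tilt it to the rise of the hook's nose and work its eye over the barbed tip by feel, without forcing it against the hook. Then stand it upright in the glass dish, lowering it right down to the floor of the dish before letting go, and leave the beaker, the petri dish and the amber bottle where they are.

Things in the scene. Friction and masses are not known exactly. Their poses are not given: they have to be found in the camera images.
- rack: Loose coverslip rack, about 0.14 kg, hung by its eye on the stand's level bar. Origin: centre of its underside, at the start within 10 mm of the line above the stand's origin; z up, x through the eye and along the bar, y along the basket. White basket 46 (x) x 66 (y) x 28 mm high, on its middle a steel stem 6 mm thick (x), 14 mm wide, with eye and grip. Same shape when turned half round.
- rack_eye (a point): Middle of the rack's eye, 88 mm above the rack's origin. The eye is a rectangular window 18 mm wide (y) and 24 mm high in 6 mm thick (x) steel with 6 mm bars round it (frame 30 mm wide, 70 to 106 mm above the origin). It starts with its upper edge resting on the bar.
- rack_grip (a point): Centre of the rack's white grip block, 18 (x) x 24 (y) x 36 mm high, at the top of the stem, 132 mm above the rack's origin.
- stand: Fixed steel drain stand. Origin on the bench under the hanging place; x: the way the hook points (away from the robot, turned up to 30 degrees), z up. Foot x -95 to +35 mm, 100 mm wide, 10 mm thick; 14 mm post at x = -55 mm. From its top a round bar 6 mm thick runs level to the bend. Pressing the rack on the stand with over 15 N is too much.
- hook_bend (a point): Point of the stand where the level bar's centre line (137 mm above the stand's origin) ends, 10 mm ahead (+x) of the stand's origin. From here the bar, 6 mm thick, rises along +x at 35 degrees to the level for 40 mm (the nose).
- hook_tip (a point): On the nose's centre line, 39 mm past the bend: end of the barbed head, a rigid block 14 mm long, 10 wide, 22 high square to the nose. Its middle lies 7 mm under to 7 mm over the centre line (square to it), varying, unmeasured. The eye passes only tilted nearly square to the nose (top back over the post), its middle level with the head's within 1 mm: feel for it.
- dish: Fixed open glass staining dish, 66 (x) x 86 (y) x 40 mm high outside, walls and floor 4 mm, so 58 x 78 mm inside: the rack fits with its long side along the dish's long side, either way round, 6 mm play each side. Origin: centre of its underside; z up.
- beaker: Bystander: glass beaker, 54 mm wide, 70 mm high, origin at the centre of its underside.
- petri: Bystander: petri dish, 59 mm wide, 13 mm high, origin at the centre of its underside.
- bottle_amber: Bystander: amber bottle with black cap, 56 mm wide, 118 mm high, origin at the centre of its underside.
Not all that is in view belongs to the job. Of the things like the rack, leave any that is green or yellow; of the rest the larger one is meant.

How it is judged:
By the outcome, as a careful person would: the job done as asked, in the order asked, and still so for the second after the job is handed in, with the robot touching nothing.
It also fails if it takes over 72 s, if anything falls off the work surface, if the arm or the gripper's body presses on something with over 40 N, if the wrist force passes 120 N, or if a joint passes its speed limit or range.

## Working session

There is one attempt and no reset: what is moved stays moved. The work goes in short steps, each a Python script; the robot and the scene stay as the last script left them, time stands still between calls to the robot, and variables do not carry over. Pictures are saved under pics/ and viewed, and the job is handed in when it is done.

```bash
mkdir -p pics; ls; python3 - <<'E'
from bench import manip
import cv2,numpy as np
for c in ("scene","top"):
    p,d=manip.grab_frame(c); cv2.imwrite(f"pics/{c}0.png",p[:,:,::-1]); np.savez(f"{c}0.npz",p=p,d=d)
    k=manip.get_calibration(c); print(c,k)
    for n in ("rack","rack_eye","rack_grip","stand","hook_tip","dish","beaker","petri","bottle_amber"):
        print(n,[(np.round(r["at"],3).tolist(),round(r["confidence"],2)) for r in manip.look_for(c,n)])
print(manip.current_time())
E
```

```text
pics
scene {'camera_matrix': array([[488.99486525,   0.        , 285.32915618],
       [  0.        , 488.99486525, 213.29570888],
       [  0.        ,   0.        ,   1.        ]]), 'R': array([[-0.68173833, -0.73133645,  0.01948984],
       [-0.43630503,  0.38504261, -0.81325279],
       [ 0.58725699, -0.56292912, -0.58158408]]), 't': array([0.26796781, 0.36089902, 0.88731288])}
rack [([0.67, -0.121, 0.025], 0.97), ([0.487, -0.173, 0.064], 0.62)]
rack_eye [([0.49, -0.175, 0.069], 0.95), ([0.668, -0.12, 0.019], 0.69)]
rack_grip [([0.49, -0.173, 0.071], 0.95)]
stand [([0.461, -0.156, 0.01], 0.67)]
hook_tip [([0.465, -0.156, 0.009], 0.94)]
dish [([0.488, 0.189, 0.023], 0.69), ([0.464, -0.16, 0.008], 0.43)]
beaker [([0.647, -0.01, 0.048], 0.61)]
petri [([0.399, 0.006, 0.01], 0.82)]
bottle_amber []
top {'camera_matrix': array([[431.26074591,   0.        , 282.23073694],
       [  0.        , 431.26074591, 212.51229264],
       [  0.        ,   0.        ,   1.        ]]), 'R': array([[-0.00187572, -0.99988262, -0.01520631],
       [-0.99434521,  0.0034795 , -0.10613902],
       [ 0.10617947,  0.01492124, -0.99423502]]), 't': array([-0.08097557,  0.51229009,  1.18275349])}
rack [([0.386, -0.323, 0.025], 0.84), ([0.49, -0.179, 0.062], 0.79), ([0.334, -0.167, 0.017], 0.74), ([0.67, -0.12, 0.023], 0.72)]
rack_eye [([0.491, -0.177, 0.063], 0.83), ([0.67, -0.123, 0.02], 0.66), ([0.383, -0.323, 0.027], 0.61), ([0.337, -0.164, 0.017], 0.56)]
rack_grip [([0.384, -0.323, 0.027], 0.84), ([0.487, -0.178, 0.063], 0.72), ([0.339, -0.165, 0.018], 0.7), ([0.672, -0.124, 0.016], 0.57)]
stand [([0.457, -0.171, 0.012], 0.69)]
hook_tip [([0.459, -0.163, 0.008], 0.63)]
dish [([0.487, 0.189, 0.006], 0.9)]
beaker [([0.664, -0.017, 0.032], 0.67)]
petri [([0.404, -0.001, 0.014], 0.53)]
bottle_amber [([0.541, -0.352, 0.081], 0.68)]
1.0
```

```bash
python3 - <<'E'
import cv2
s=cv2.imread("pics/scene0.png");t=cv2.imread("pics/top0.png")
cv2.imwrite("pics/s1.png",cv2.resize(s,(800,600)));cv2.imwrite("pics/t1.png",cv2.resize(t,(800,600)))
E
```

```text
(no output)
```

View pics/s1.png

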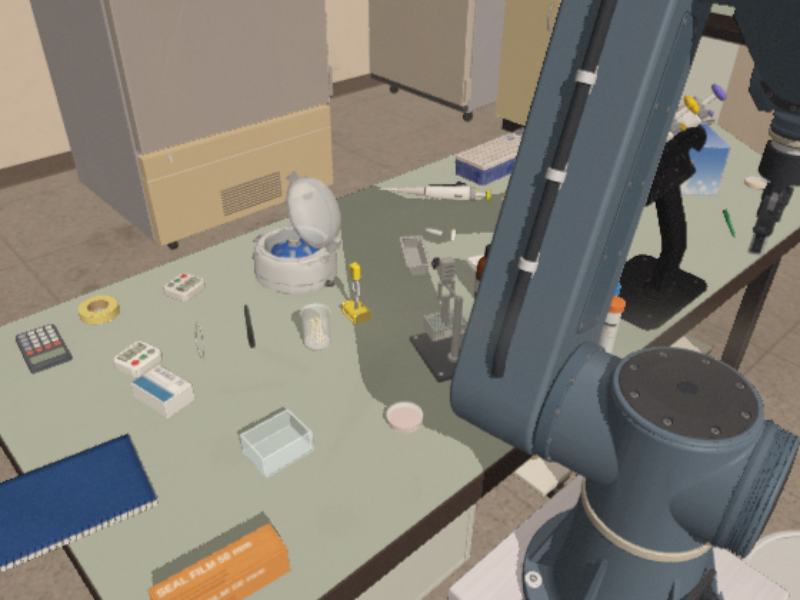

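View pics/t1.png

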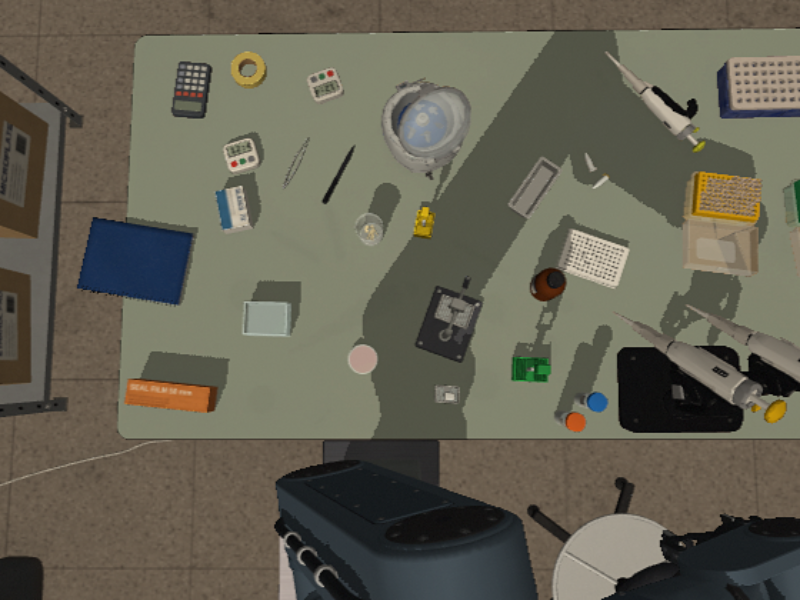

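```bash
python3 - <<'E'
import cv2
s=cv2.imread("pics/scene0.png");t=cv2.imread("pics/top0.png")
a=cv2.resize(s[170:275,275:355],(456,600),interpolation=3);b=cv2.resize(t[185:290,285:345],(343,600),interpolation=3)
cv2.imwrite("pics/c1.png",cv2.hconcat([a,b]))
E
```

```text
(no output)
```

View pics/c1.png

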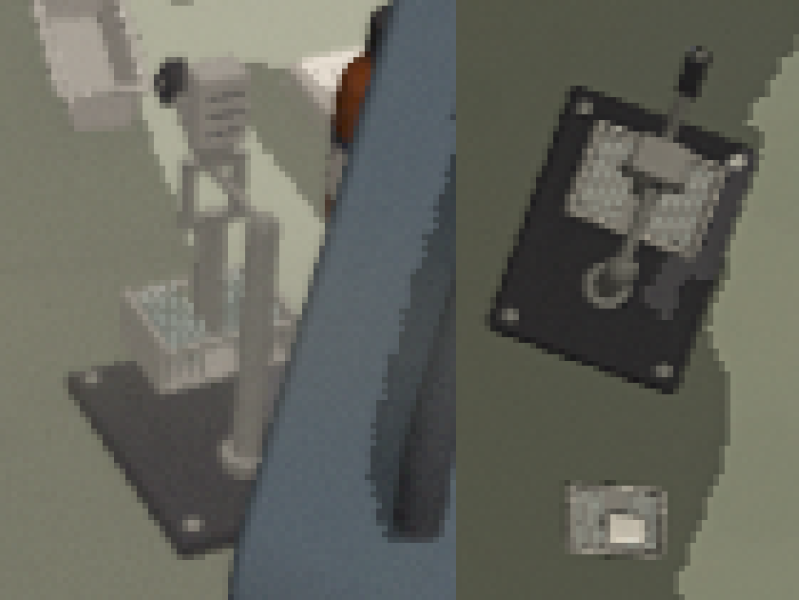

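```bash
cat > h.py <<'E'
import numpy as np,cv2
from bench import manip
def cloud(c,d):
    k=manip.get_calibration(c);K=k["camera_matrix"];v,u=np.mgrid[:420,:560]
    P=np.stack([(u-K[0,2])/K[0,0]*d,(v-K[1,2])/K[1,1]*d,d],-1)
    return (P-k["t"])@k["R"]
def proj(c,X):
    k=manip.get_calibration(c);q=(np.asarray(X)@k["R"].T+k["t"])@k["camera_matrix"].T
    return q[...,:2]/q[...,2:]
E
python3 - <<'E'
from h import *
Z={c:np.load(c+"0.npz") for c in("scene","top")}
for c in Z:
    p,d=Z[c]["p"],Z[c]["d"];W=cloud(c,d)
    near=(abs(W[...,0]-.46)<.13)&(abs(W[...,1]+.17)<.1)&(d>0)
    foot=near&(abs(W[...,2]-.01)<.006)&(p.max(2)<60 if c=="top" else p.max(2)<85)
    pts=W[foot][:,:2].astype(np.float32)
    (cx,cy),(w,h),a=cv2.minAreaRect(pts*1000); print(c,"foot",len(pts),cx,cy,w,h,a, "z",np.median(W[foot][:,2]))
    hi=near&(W[...,2]>.1)
    for vu in np.argwhere(hi): print(vu[::-1],np.round(W[tuple(vu)]*1000).astype(int),p[tuple(vu)]) if c=="top" else 0
    for n,l in(("dish",(.488,.189)),):
        m=(np.hypot(W[...,0]-l[0],W[...,1]-l[1])<.07)&(W[...,2]>.03)&(W[...,2]<.05)
        q=W[m][:,:2].astype(np.float32)*1000
        print(n,len(q),cv2.minAreaRect(q) if len(q) else 0)
E
```

```text
scene foot 578 474.72509765625 -154.7158203125 68.98799896240234 129.2090301513672 70.05206298828125 z 0.00938937047065902
dish 474 ((480.5103454589844, 188.40126037597656), (88.38948059082031, 69.19945526123047), 88.67333221435547)
top foot 869 474.4548645019531 -171.95126342773438 99.47621154785156 129.5376739501953 70.11529541015625 z 0.009684923438864837
[326 193] [ 548 -195  154] [78 79 81]
[327 193] [ 547 -197  155] [49 49 43]
[326 194] [ 545 -194  157] [58 58 53]
[327 194] [ 544 -196  162] [97 95 86]
[328 194] [ 543 -198  165] [90 87 81]
[329 194] [ 545 -202  153] [65 66 57]
[325 195] [ 541 -191  160] [38 38 36]
[326 195] [ 542 -194  160] [50 50 48]
[328 195] [ 541 -199  162] [64 64 58]
[329 195] [ 541 -201  160] [57 56 50]
[325 196] [ 538 -191  168] [29 30 31]
[326 196] [ 538 -193  165] [33 31 33]
[328 196] [ 539 -199  159] [44 44 40]
[325 197] [ 535 -191  167] [32 30 32]
[326 197] [ 536 -193  166] [32 31 31]
[327 197] [ 536 -196  163] [34 33 33]
[328 197] [ 536 -198  166] [55 55 49]
[324 198] [ 533 -188  164] [36 37 34]
[325 198] [ 533 -191  167] [31 31 32]
[326 198] [ 533 -
[... 8019 characters left out ...]
06] [189 183 166]
[316 277] [ 336 -170  106] [192 184 168]
[317 277] [ 336 -173  108] [178 173 156]
[312 278] [ 334 -160  109] [197 190 173]
[313 278] [ 334 -162  108] [194 185 170]
[314 278] [ 334 -165  110] [191 185 168]
[315 278] [ 334 -167  110] [191 184 168]
[316 278] [ 334 -170  109] [194 186 171]
[317 278] [ 334 -173  107] [187 181 164]
[312 279] [ 331 -160  105] [200 193 175]
[313 279] [ 331 -163  103] [213 205 186]
[314 279] [ 331 -165  110] [213 206 189]
[315 279] [ 331 -168  106] [212 209 195]
[316 279] [ 331 -170  111] [210 205 192]
[317 279] [ 331 -173  105] [187 180 164]
dish 208 ((483.9766540527344, 187.01040649414062), (86.80194854736328, 64.8243179321289), 89.44358825683594)
```

```bash
python3 - <<'E'
from h import *
Z=np.load("top0.npz");p,d=Z["p"],Z["d"];W=cloud("top",d)
m=(abs(W[...,0]-.495)<.02)&(abs(W[...,1]+.177)<.02)&(W[...,2]>.18)
q=W[m][:,:2].astype(np.float32)*1000;print("grip",cv2.minAreaRect(q),q.mean(0),W[m][:,2].mean())
Zs=np.load("scene0.npz");V=cloud("scene",Zs["d"])
m=(abs(V[...,0]-.495)<.025)&(abs(V[...,1]+.177)<.025)&(V[...,2]>.185)
q=V[m][:,:2].astype(np.float32)*1000;print("grip s",cv2.minAreaRect(q),q.mean(0),len(q))
m=(W[...,0]>.2)&(W[...,0]<.8)&(W[...,1]<-.2)&(W[...,1]>-.75)&(W[...,2]>.1)&(d>0)
a=W[m]
for i in range(20,80,5):
    print(i,[(-j,int(1000*max(a[(abs(a[:,0]-i/100-.025)<.025)&(abs(a[:,1]+j/100+.025)<.025)][:,2],default=0))) for j in range(20,70,5)])
# head black pixels in scene
p=Zs["p"];m=(abs(V[...,0]-.535)<.04)&(abs(V[...,1]+.195)<.03)&(V[...,2]>.13)&(p.max(2)<60)
o=np.array([.5027,-.1822]);c,s=np.cos(-.347),np.sin(-.347)
for P,pp,dd,nm in((V,p,m,"s"),(W,Z["p"],(abs(W[...,0]-.535)<.02)&(abs(W[...,1]+.195)<.015)&(W[...,2]>.13)&(Z["p"].max(2)<60),"t")):
    q=P[dd];x=(q[:,0]-o[0])*c+(q[:,1]-o[1])*s-.01;y=-(q[:,0]-o[0])*s+(q[:,1]-o[1])*c;z=q[:,2]-.137
    u=x*.819+z*.574;n=-x*.574+z*.819
    print(nm,len(q));print(np.round(np.c_[u,y,n]*1000).astype(int).tolist())
f=[]
from h import manip
print([np.round(manip.current_force(),2) for _ in range(3)],manip.current_time())
E
```

```text
grip ((494.66644287109375, -177.37110900878906), (23.300573348999023, 17.905420303344727), 67.77395629882812) [ 494.0451  -176.96663] 0.18888206836500104
grip s ((491.30670166015625, -175.03782653808594), (23.91710090637207, 19.952363967895508), 78.94702911376953) [ 489.53018 -174.50482] 50
20 [(-20, 0), (-25, 0), (-30, 0), (-35, 0), (-40, 0), (-45, 530), (-50, 540), (-55, 479), (-60, 0), (-65, 0)]
25 [(-20, 0), (-25, 0), (-30, 0), (-35, 118), (-40, 118), (-45, 0), (-50, 0), (-55, 0), (-60, 0), (-65, 0)]
30 [(-20, 0), (-25, 0), (-30, 0), (-35, 115), (-40, 119), (-45, 0), (-50, 399), (-55, 424), (-60, 252), (-65, 282)]
35 [(-20, 0), (-25, 0), (-30, 153), (-35, 0), (-40, 0), (-45, 343), (-50, 402), (-55, 397), (-60, 354), (-65, 334)]
40 [(-20, 0), (-25, 0), (-30, 0), (-35, 0), (-40, 0), (-45, 332), (-50, 348), (-55, 286), (-60, 345), (-65, 340)]
45 [(-20, 0), (-25, 0), (-30, 0), (-35, 0), (-40, 236), (-45, 257), (-50, 0), (-55, 269), (-60, 269), (-65, 0)]
50 [(-20, 159), (-25, 0), (-30, 119), (-35, 122), (-40, 0), (-45, 0), (-50, 0), (-55, 0), (-60, 0), (-65, 0)]
55 [(-20, 0), (-25, 0)
[... 449 characters left out ...]
), (-45, 0), (-50, 0), (-55, 0), (-60, 0), (-65, 0)]
s 13
[[36, 2, 8], [34, 1, 11], [33, 6, 9], [32, 4, 10], [30, 4, 9], [29, 3, 11], [29, 3, 4], [26, 4, 12], [27, 3, 3], [23, 5, 12], [28, 4, -5], [24, 5, 4], [22, 5, 2]]
t 29
[[40, 1, -7], [39, 3, -3], [38, 5, 2], [38, 2, 1], [40, -5, 0], [39, 4, 11], [38, 2, 7], [37, -3, 1], [37, 3, 11], [37, 1, 10], [36, -2, 7], [38, -4, 8], [33, 5, 10], [35, 2, 12], [35, 0, 10], [36, -2, 11], [36, -5, 10], [30, 4, 10], [32, 1, 12], [32, -1, 11], [34, -3, 12], [28, 3, 11], [30, 1, 12], [30, -2, 12], [29, -4, 7], [22, 2, 3], [26, 0, 11], [27, -3, 11], [26, -5, 8]]
[array([-0.75,  0.26,  0.6 ]), array([-0.75,  0.26,  0.6 ]), array([-0.75,  0.26,  0.6 ])] 1.0
```

```bash
cat >> h.py <<'E'
YAW=np.deg2rad(-20.0); O=np.array([.5027,-.1822,0])
def Rr(tilt,yaw=YAW):
    c,s=np.cos(yaw),np.sin(yaw);a,b=np.cos(tilt),np.sin(tilt)
    return np.array([[c,-s,0],[s,c,0],[0,0,1]])@np.array([[a,0,-b],[0,1,0],[b,0,a]])
SG=1
def tool(R): # rack R -> tool R
    x=-R[:,2];y=SG*R[:,1];return np.c_[x,y,np.cross(x,y)]
def st(x,y,z): # stand -> world
    c,s=np.cos(YAW),np.sin(YAW);return O+np.array([c*x-s*y,s*x+c*y,z])
def ws(P):
    c,s=np.cos(YAW),np.sin(YAW);d=np.asarray(P)-O;return np.array([c*d[0]+s*d[1],-s*d[0]+c*d[1],d[2]])
H=0.027 # TCP above eye middle along rack z
def nose(s,n,y=0): # point at s along nose from bend, n square to it
    c,b=np.cos(np.deg2rad(35)),np.sin(np.deg2rad(35))
    return st(.010+c*s-b*n,y,.137+b*s+c*n)
def pose(E,tilt,yaw=YAW):
    R=Rr(tilt,yaw);return E+H*R[:,2],tool(R)
E
python3 - <<'E'
import h;from h import *
T=np.deg2rad(35)
for sg in(1,-1):
    h.SG=sg
    for E,t,y in((st(-.008,0,.128),0,YAW),(st(-.008,0,.45),0,YAW),(nose(.0,0),T,YAW),(nose(.015,0),T,YAW),(nose(.07,0),T,YAW),(nose(.1,0),T,YAW),(np.array([.483,.187,.3]),0,-.02),(np.array([.483,.187,.092]),0,-.02)):
        q=manip.inverse_kinematics(*pose(E,t,y));print(sg,None if q is None else np.round(q,2))
E
```

```text
1 [-0.44  0.4   1.79 -0.    0.95 -1.66]
1 [-0.44  0.18  1.3  -0.    1.67 -1.66]
1 [-0.47  0.24  2.18  0.55  0.13 -2.22]
1 [-0.47  0.24  2.15  0.43  0.16 -2.1 ]
1 [-0.45  0.26  2.02  0.23  0.27 -1.88]
1 [-0.45  0.27  1.94  0.18  0.33 -1.82]
1 [ 0.28  0.21  1.6  -0.    1.33 -1.27]
1 [ 0.28  0.44  1.83 -0.    0.86 -1.27]
-1 [-0.44  0.4   1.79 -0.    0.95  1.48]
-1 [-0.44  0.18  1.3   0.    1.67  1.48]
-1 [-0.47  0.24  2.18  0.55  0.13  0.92]
-1 [-0.47  0.24  2.15  0.43  0.16  1.04]
-1 [-0.45  0.26  2.02  0.23  0.27  1.26]
-1 [-0.45  0.27  1.94  0.18  0.33  1.32]
-1 [ 0.28  0.21  1.6  -0.    1.33  1.87]
-1 [ 0.28  0.44  1.83 -0.    0.86  1.87]
```

```bash
cat >> h.py <<'E'
SG=-1; PITCH=np.deg2rad(-20); HG=0.046
def tool(R,tilt=None):
    a,b=np.cos(PITCH),np.sin(PITCH)
    Q=R@np.array([[a,0,-b],[0,1,0],[b,0,a]])
    x=-Q[:,2];y=SG*Q[:,1];return np.c_[x,y,np.cross(x,y)]
def pose(E,tilt,yaw=YAW):
    R=Rr(tilt,yaw);t=tool(R);return E+HG*R[:,2]+.019*t[:,0],t
def eye(): # present eye middle from TCP
    P=np.array(manip.current_ee_pos());t=np.array(manip.current_tcp_rot())
    a,b=np.cos(PITCH),np.sin(PITCH)
    Qz=-t[:,0];Qy=t[:,1]*SG;Qx=np.cross(Qy,Qz)
    z=(np.c_[Qx,Qy,Qz]@np.array([[a,0,-b],[0,1,0],[b,0,a]]).T)[:,2]
    return P-.019*t[:,0]-HG*z
E
python3 - <<'E'
import h;from h import *
T=np.deg2rad(35)
for E,t,y in((st(-.008,0,.128),0,YAW),(st(-.008,0,.45),0,YAW),(nose(.0,0),T,YAW),(nose(.015,0),T,YAW),(nose(.07,0),T,YAW),(nose(.1,0),T,YAW),(np.array([.483,.187,.3]),0,-.02),(np.array([.483,.187,.092]),0,-.02)):
        q=manip.inverse_kinematics(*pose(E,t,y));print(None if q is None else np.round(q,2))
E
```

```text
[-0.42  0.56  1.57 -0.03  1.36  1.51]
[-0.42  0.36  1.1  -0.03  2.04  1.49]
[-0.45  0.3   1.97  0.05  0.61  1.44]
[-0.45  0.3   1.93  0.04  0.64  1.44]
[-0.44  0.34  1.79  0.03  0.75  1.46]
[-0.43  0.36  1.71  0.03  0.81  1.47]
[0.24 0.37 1.42 0.09 1.69 1.82]
[0.24 0.59 1.63 0.09 1.27 1.79]
```

```bash
python3 - <<'E'
from h import *
print("grip in stand",ws([.4947,-.1774,.19]))
P=np.array(manip.current_ee_pos());t0=manip.current_time()
manip.move_l(P+[0,0,.24],max_speed=.3)
g=ws([.4947,-.1774,0]);E=st(g[0],g[1],.128)
manip.move_ptp(*pose(E+[0,0,.20],0))
manip.set_gripper(.65,80)
print(manip.current_time(),np.round(manip.current_ee_pos(),4),manip.current_force())
manip.move_l(pose(E+[0,0,.05],0)[0],max_speed=.2)
print(manip.current_time(),np.round(eye(),4),ws(eye()))
for c in("top","scene"):
    p,d=manip.grab_frame(c);cv2.imwrite(f"pics/{c}1.png",cv2.resize(p[140:290,240:400,::-1],(640,600)))
E
```

```text
grip in stand [-0.00915924  0.00177436  0.19      ]
4.225 [ 0.4885 -0.1753  0.3562] [-0.58035206 -0.17430199  0.49957207]
5.125 [ 0.4952 -0.1776  0.1791] [-0.0085768   0.00173867  0.17905461]
```

View pics/scene1.png

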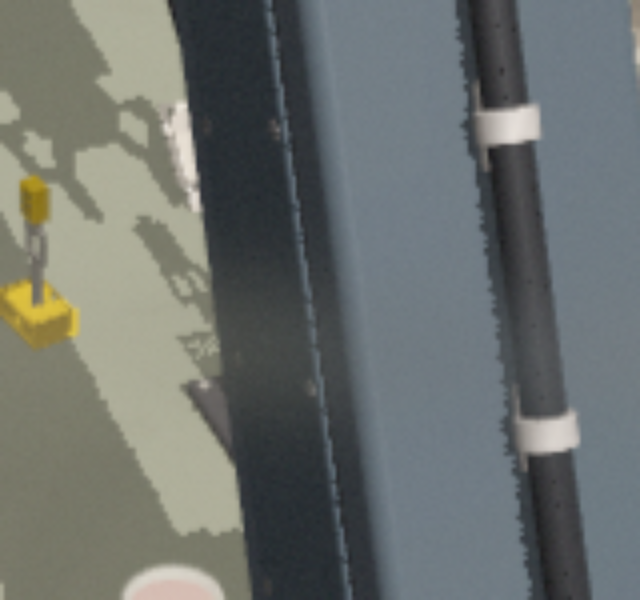

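```bash
python3 - <<'E'
from h import *
g=ws([.4947,-.1774,0]);E=st(g[0],g[1],.128)
f0=np.array(manip.current_force())
manip.move_l(pose(E,0)[0],max_speed=.1)
manip.dwell(.1)
print(ws(eye()),np.array(manip.current_force())-f0)
manip.set_gripper(0.0,80)
print(manip.current_time(),manip.current_grip_width()*85,ws(eye()),np.array(manip.current_force()),f0)
p,d=manip.grab_frame("top");cv2.imwrite(f"pics/top2.png",cv2.resize(p[160:280,260:400,::-1],(700,600)))
E
```

```text
[-0.00873706  0.00174375  0.12869017] [-0.06859273 -0.33145214  0.79691203]
6.3583 22.69821391276026 [-0.00891092  0.00158219  0.12845214] [ 0.11793546 -1.57861665  4.90171991] [ 0.0879228  -0.22790461  0.26411663]
```

View pics/top2.png

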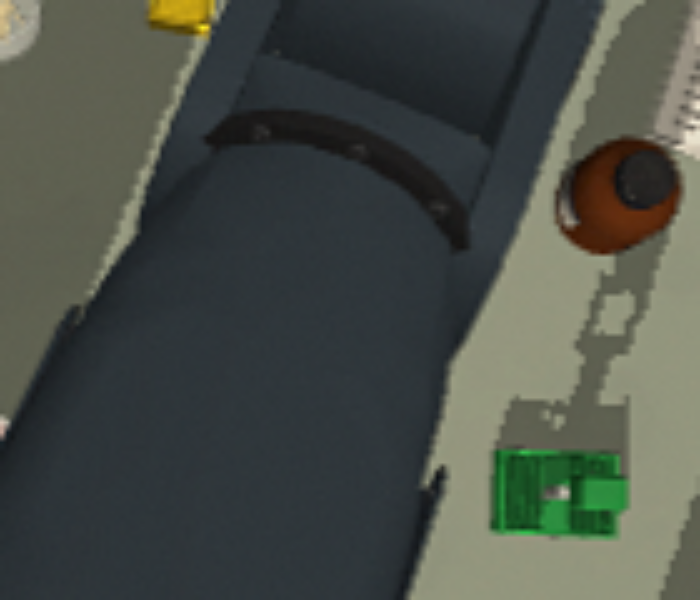

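```bash
python3 - <<'E'
from h import *
x,y,z=-.009,.0016,.128
for dz in(.001,.002,.004,.009):
    manip.move_l(pose(st(x,y,z+dz),0)[0],max_speed=.05);manip.dwell(.05)
    print(manip.current_time(),np.round(ws(eye())*1000,2),np.round(manip.current_force(),2),np.round(manip.current_ft_torque(),3))
manip.move_l(pose(st(x,0,.137),0)[0],max_speed=.05);manip.dwell(.1)
print(manip.current_time(),np.round(ws(eye())*1000,2),np.round(manip.current_force(),2))
E
```

```text
6.7083 [ -9.16   1.7  128.71] [-0.19  0.76 -0.91] [-0.119 -0.229 -0.003]
7.0083 [ -9.03   1.64 129.94] [-0.21  0.33 -1.53] [-0.113 -0.236 -0.002]
7.3083 [ -8.96   1.61 132.09] [-0.3  -0.49 -2.42] [-0.121 -0.223  0.013]
7.6083 [ -8.9    1.61 137.2 ] [ 0.82 -0.12 -1.19] [-0.059 -0.244 -0.014]
7.9583 [-9.0400e+00 -4.0000e-02  1.3693e+02] [-1.09  0.18 -1.46]
```

```bash
python3 - <<'E'
from h import *
W=[(st(-.004,0,.138),12),(st(.003,0,.139),24),(nose(.002,.001),35),(nose(.013,.001),35)]
for E,t in W:
    P,R=pose(E,np.deg2rad(t));manip.move_l(P,R,max_speed=.06)
    print(manip.current_time(),np.round(ws(eye())*1000,2),np.round(manip.current_force(),2))
manip.dwell(.15)
print(manip.current_time(),np.round((eye()-E)*1000,2),np.round([manip.current_force() for _ in range(1)],2),np.round(manip.current_ft_torque(),3))
E
```

```text
8.3167 [-4.4300e+00 -3.0000e-02  1.3861e+02] [ 0.13  0.47 -1.56]
8.675 [ 2.9700e+00 -7.0000e-02  1.3905e+02] [-0.49  0.88 -0.77]
9.0333 [ 1.1340e+01 -4.0000e-02  1.3886e+02] [-0.34  0.62 -0.62]
9.3667 [ 2.0940e+01 -5.0000e-02  1.4562e+02] [-0.45  1.17 -1.56]
9.5167 [-0.09  0.06 -0.15] [[-0.98  0.01 -2.53]] [ 0.108  0.237 -0.027]
```

```bash
cat >> h.py <<'E'
T=np.deg2rad(35)
U=Rr(T)[:,0];N=Rr(T)[:,2];Y=Rr(T)[:,1]
def go(s,n,y=0,v=.03):
    P,R=pose(nose(s,n,y),T);manip.move_l(P,R,max_speed=v)
def frc(k=3):
    F=[]
    for _ in range(k):
        manip.dwell(.02);F.append(manip.current_force())
    F=np.mean(F,0);return np.array([F@U,F@Y,F@N])
E
python3 - <<'E'
from h import *
b=frc(8);np.save("bias.npy",b);print("bias",b,manip.current_time())
n=.0007
for s in np.arange(.017,.0246,.001):
    go(s,n);f=frc()-b;print(round(manip.current_time(),2),round(s*1000,1),np.round(f,2),np.round((eye()-nose(s,n))*1000,2))
    if abs(f).max()>3: break
E
```

```text
bias [-0.88432571 -0.01183878 -1.57388394] 9.65
9.98 17.0 [ 0.17 -0.28  0.59] [ 0.06 -0.02  0.08]
10.28 18.0 [ 0.11 -0.15  0.3 ] [-0.03  0.   -0.01]
10.58 19.0 [-0.12  0.12  0.24] [-0.01 -0.01  0.01]
10.88 20.0 [-0.1   0.1   0.18] [0.02 0.01 0.01]
11.18 21.0 [-0.34 -0.01  0.25] [-0.   -0.02 -0.02]
11.48 22.0 [ 0.06  0.14 -0.01] [ 0.03 -0.01  0.02]
11.78 23.0 [-0.01  0.26  0.1 ] [ 0.05 -0.    0.03]
12.08 24.0 [-0.23 -0.36  0.27] [ 0.04 -0.    0.04]
```

```bash
python3 - <<'E'
from h import *
b=np.load("bias.npy")
n=.0007
for s in np.arange(.025,.0321,.001):
    go(s,n,v=.02);f=frc()-b;print(round(manip.current_time(),2),round(s*1000,1),np.round(f,2),np.round((eye()-nose(s,n))*1000,2))
    if abs(f).max()>2: break
E
```

```text
12.38 25.0 [0.16 0.27 0.09] [ 0.05 -0.02  0.06]
12.68 26.0 [ 0.16 -0.41  0.95] [ 0.04 -0.01  0.04]
12.98 27.0 [ 0.13 -0.06  0.65] [ 0.06 -0.02  0.04]
13.28 28.0 [ 0.37 -0.12  0.28] [ 0.08 -0.04  0.08]
13.58 29.0 [ 0.02 -0.49  1.22] [ 0.06 -0.04  0.07]
13.88 30.0 [0.48 0.28 0.58] [ 0.07 -0.05  0.06]
14.18 31.0 [-0.47  0.26  0.58] [ 0.09 -0.03  0.07]
14.48 32.0 [0.42 0.12 0.7 ] [ 0.04 -0.02  0.04]
```

```bash
python3 - <<'E'
from h import *
b=np.load("bias.npy")
n=.0009
for s in list(np.arange(.033,.0481,.001))+[.052,.058]:
    go(s,n,v=.02);f=frc()-b;print(round(manip.current_time(),2),round(s*1000,1),np.round(f,2))
    if abs(f).max()>3: break
E
```

```text
14.78 33.0 [-0.14  0.07 -0.37]
15.08 34.0 [-0.26 -0.3   0.16]
15.38 35.0 [-0.18  0.42  0.08]
15.68 36.0 [-0.45 -0.3  -0.49]
15.98 37.0 [-0.48  0.62  0.3 ]
16.28 38.0 [-0.05  0.22  0.42]
16.58 39.0 [-0.22  0.06 -0.07]
16.88 40.0 [-0.52  0.25  0.2 ]
17.18 41.0 [-0.35 -0.05 -0.03]
17.48 42.0 [-0.53  0.21 -0.  ]
17.78 43.0 [-0.01  0.55  0.25]
18.08 44.0 [ 0.16 -0.23 -0.05]
18.38 45.0 [0.09 0.4  0.08]
18.68 46.0 [-0.32 -0.29 -0.21]
18.98 47.0 [-0.06  0.34  0.1 ]
19.28 48.0 [-0.19  0.12  0.31]
19.68 52.0 [-0.21  0.19  0.38]
20.18 58.0 [-0.61  0.2   0.4 ]
```

```bash
python3 - <<'E'
from h import *
E=nose(.1,.001);P,R=pose(E,T);manip.move_l(P,R,max_speed=.12)
P,R=pose(E+[0,0,.14],np.deg2rad(15));manip.move_l(P,R,max_speed=.2)
P,R=pose(E+[0,0,.17],0);manip.move_l(P,R,max_speed=.2)
print(manip.current_time(),manip.current_grip_width()*85,np.round(eye(),3),np.round(manip.current_force(),2))
t=cv2.imread("pics/top0.png");x0,y0=165,200
im=cv2.resize(t[y0:y0+45,x0:x0+48],None,fx=12,fy=12,interpolation=cv2.INTER_CUBIC)
for cx,cy,a,col in((.484,.187,-.0,(0,0,255)),(.4805,.1884,0,(255,0,0))):
  for z in(.04,):
    for hx,hy in((.033,.043),(.029,.039)):
        q=np.array([[cx+i*hx,cy+j*hy,z] for i,j in((1,1),(1,-1),(-1,-1),(-1,1))])
        uv=((proj("top",q)-[x0,y0]+.5)*12).astype(int);cv2.polylines(im,[uv],True,col,1)
cv2.imwrite("pics/dish.png",im)
for c in("top","scene"):
    p,d=manip.grab_frame(c);cv2.imwrite(f"pics/{c}3.png",cv2.resize(p[:,:,::-1],(800,600)));np.savez(c+"3.npz",p=p,d=d)
E
```

```text
22.025 22.699659484211676 [ 0.589 -0.214  0.363] [-0.25  0.22 -2.34]
```

View pics/dish.png

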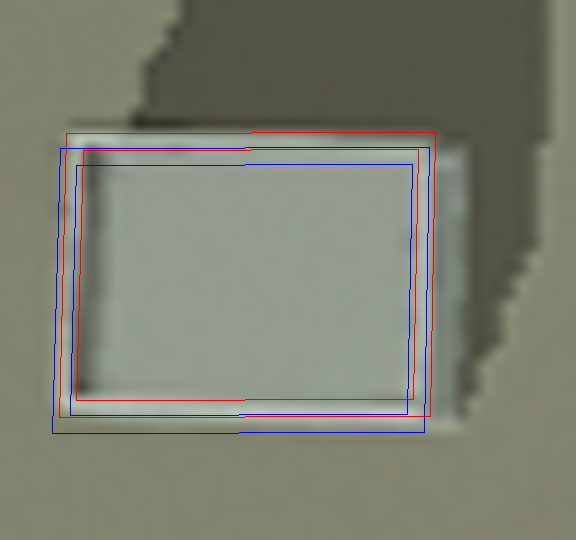

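View pics/scene3.png

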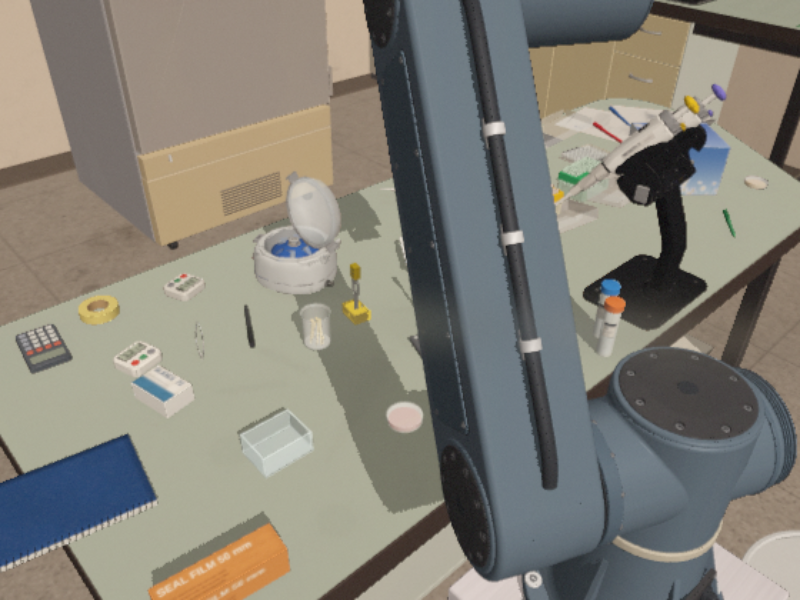

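```bash
cat >> h.py <<'E'
D=np.array([.484,.1865,0])
E
python3 - <<'E'
from h import *
P,R=pose(D+[0,0,.30],0,0.);manip.move_ptp(P,R)
P,R=pose(D+[0,0,.15],0,0.);manip.move_l(P,R,max_speed=.2)
manip.dwell(.3)
print(manip.current_time(),manip.current_grip_width()*85,np.round(eye(),4),np.round(manip.current_force(),2))
for c in("top","scene"):
    p,d=manip.grab_frame(c);np.savez(c+"4.npz",p=p,d=d)
    a=(60,150) if c=="top" else (110,220)
    cv2.imwrite(f"pics/{c}4.png",cv2.resize(p[a[1]:a[1]+150,a[0]:a[0]+200,::-1],(800,600),interpolation=3))
E
```

```text
24.8667 22.645676225694924 [0.4843 0.1866 0.1506] [-0.3  -0.55 -1.07]
```

View pics/scene4.png

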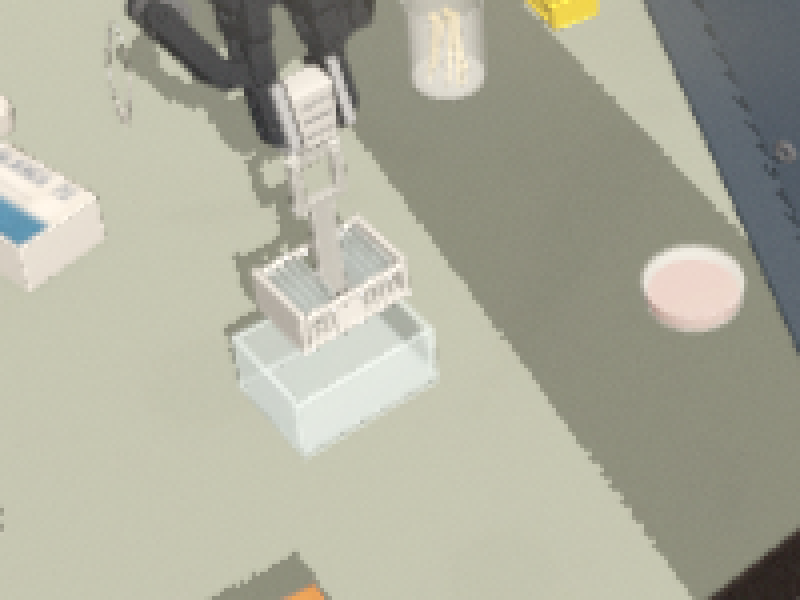

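View pics/top4.png

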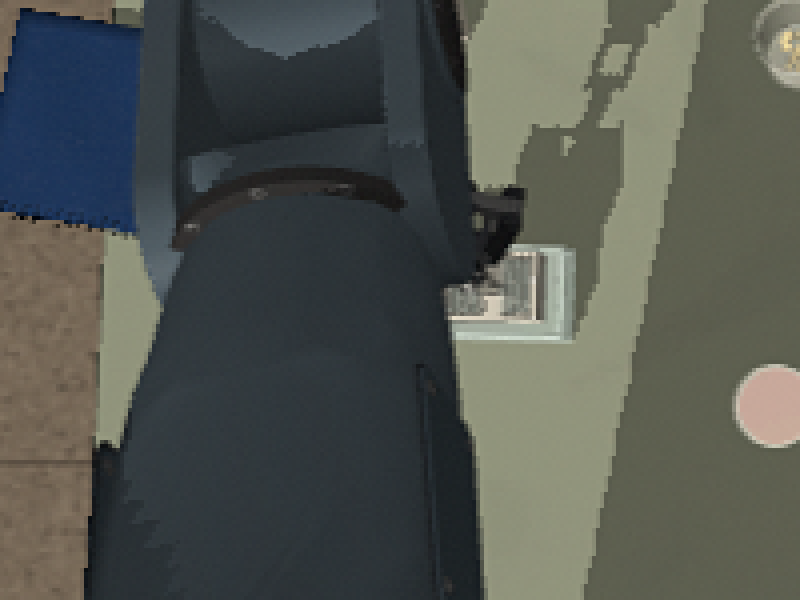

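```bash
python3 - <<'E'
from h import *
p=np.load("scene4.npz")["p"][:,:,::-1];a=(160,265);w,hh=70,75
im=cv2.resize(p[a[1]:a[1]+hh,a[0]:a[0]+w],None,fx=8,fy=8,interpolation=3)
def box(cx,cy,z,hx,hy,col):
    q=np.array([[cx+i*hx,cy+j*hy,z] for i,j in((1,1),(1,-1),(-1,-1),(-1,1))])
    cv2.polylines(im,[((proj("scene",q)-a+.5)*8).astype(int)],True,col,1)
box(*D[:2],.04,.033,.043,(0,0,255));box(*D[:2],.04,.029,.039,(0,0,255))
zb=.1506-.088
box(.4843,.1866,zb+.028,.023,.033,(255,0,0));box(.4843,.1866,zb,.023,.033,(255,0,0))
cv2.imwrite("pics/ov.png",im)
E
```

```text
(no output)
```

View pics/ov.png

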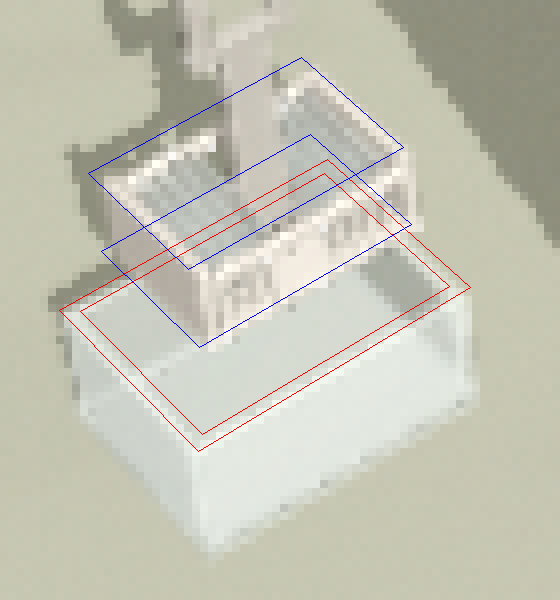

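```bash
cat >> h.py <<'E'
D=np.array([.483,.187,0])
E
python3 - <<'E'
from h import *
def g(z,v):
    manip.move_l(pose(D+[0,0,z],0,0.)[0],max_speed=v)
def F(k=4):
    a=[]
    for _ in range(k): manip.dwell(.02);a.append(manip.current_force())
    return np.mean(a,0)
g(.150,.05);b=F(6)
for z in(.135,.125,.115,.105,.098):
    g(z,.06);f=F()-b;print(round(manip.current_time(),2),z,np.round(f,2))
    if abs(f).max()>3: break
else:
    for z in np.arange(.096,.0869,-.0006):
        g(z,.02);f=F()-b;print(round(manip.current_time(),2),round(z,4),np.round(f,2),np.round((eye()-D)*1000,2))
        if abs(f).max()>3: break
E
```

```text
25.78 0.135 [ 0.06  0.31 -0.1 ]
26.17 0.125 [-0.07  0.09  0.07]
26.55 0.115 [0.31 0.   0.14]
26.93 0.105 [0.63 0.07 0.25]
27.27 0.098 [0.5  0.11 0.01]
27.58 0.096 [-0.07  0.38  0.04] [0.000e+00 2.000e-02 9.604e+01]
27.9 0.0954 [ 0.39  0.17 -0.06] [-1.00e-02 -1.00e-02  9.54e+01]
28.22 0.0948 [ 0.49 -0.12 -0.21] [1.000e-02 1.000e-02 9.482e+01]
28.53 0.0942 [ 0.42  0.31 -0.2 ] [-1.000e-02 -0.000e+00  9.419e+01]
28.85 0.0936 [ 0.05  0.71 -0.14] [-0.000e+00 -2.000e-02  9.358e+01]
29.17 0.093 [ 0.29 -0.34  2.51] [8.000e-02 0.000e+00 9.317e+01]
29.48 0.0924 [-0.53 -1.26  8.93] [ 2.000e-01 -5.000e-02  9.308e+01]
```

```bash
python3 - <<'E'
from h import *
manip.move_l(pose(D+[0,0,.0929],0,0.)[0],max_speed=.02);manip.dwell(.1);print(np.round(manip.current_force(),2))
p,d=manip.grab_frame("scene");cv2.imwrite("pics/s5.png",cv2.resize(p[220:350,130:260,::-1],(600,600),interpolation=3))
E
```

```text
[ 0.07 -1.85  4.81]
```

View pics/s5.png

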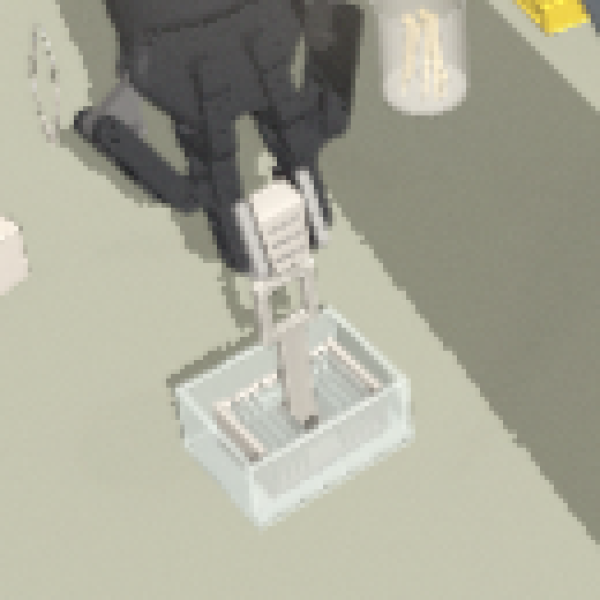

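The rack is seated in the dish with its basket below the rim, centred at about (290,415) and upright. I'll release it and retreat.

```bash
python3 - <<'E'
from h import *
manip.set_gripper(.6)
print(manip.current_time(),manip.current_grip_width(),np.round(manip.current_force(),2))
P,R=pose(D+[0,0,.0929],0,0.)
manip.move_l(P+[0,0,.06],max_speed=.1);manip.move_l(P+[0,0,.2],max_speed=.25)
q=np.array(manip.current_qpos());q[0]-=.6;manip.move_j(q)
manip.dwell(.3)
print(manip.current_time(),np.round(manip.current_force(),2))
for c in("scene","top"):
    p,d=manip.grab_frame(c);W=cloud(c,d);cv2.imwrite(f"pics/{c}6.png",cv2.resize(p[:,:,::-1],(800,600)))
    m=(abs(W[...,0]-.483)<.03)&(abs(W[...,1]-.187)<.03)&(W[...,2]>.12)&(d>0)
    a=W[m];print(c,len(a),a[:,2].max() if len(a) else 0,np.round(np.median(a[a[:,2]>.145],0),4) if len(a) else 0)
    for n in("beaker","petri","bottle_amber","rack"): print(n,[(np.round(r["at"],3).tolist(),round(r["confidence"],2)) for r in manip.look_for(c,n)])
E
```

```text
30.2667 0.6002914351732039 [ 0.57  0.13 -0.93]
33.1917 [ 0.82 -0.81  0.79]
scene 233 0.1565034478992512 [0.4757 0.1878 0.1528]
beaker [([0.642, -0.013, 0.048], 0.69)]
petri [([0.4, 0.003, 0.01], 0.98)]
bottle_amber []
rack [([0.478, 0.188, 0.042], 0.94), ([0.67, -0.123, 0.022], 0.59)]
top 95 0.1579296470383592 [0.483  0.1837 0.1536]
beaker [([0.661, -0.018, 0.033], 0.88)]
petri []
bottle_amber [([0.539, -0.356, 0.083], 0.82)]
rack [([0.478, 0.18, 0.026], 0.73), ([0.384, -0.322, 0.024], 0.7), ([0.666, -0.112, 0.019], 0.58)]
```

View pics/scene6.png

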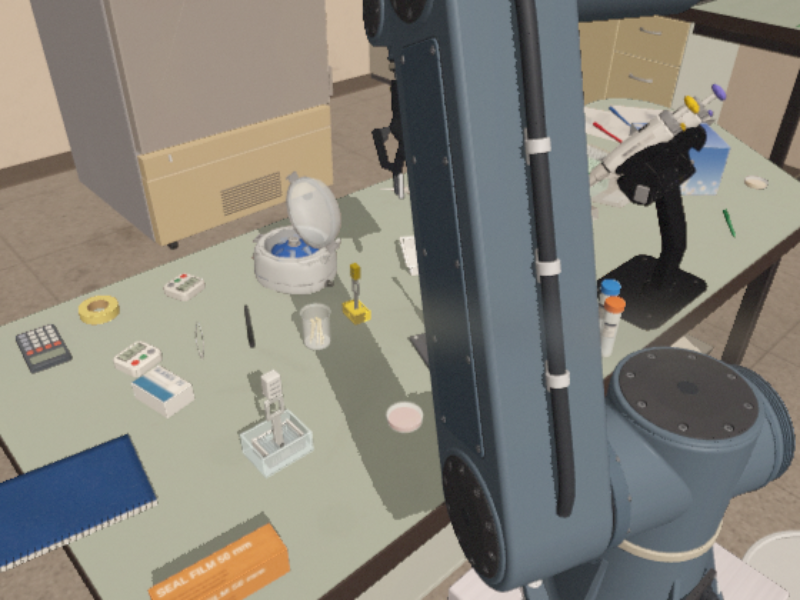

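View pics/top6.png

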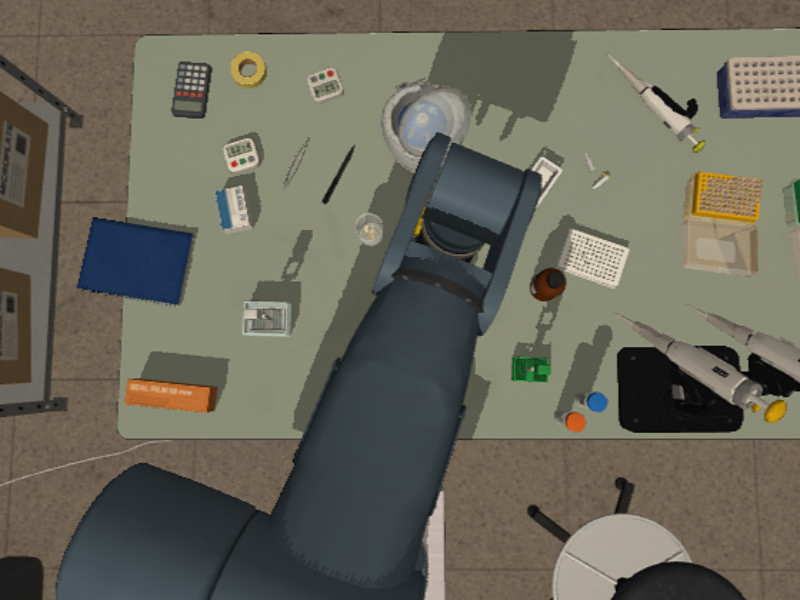

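```bash
python3 -c "
from bench import manip
print(manip.sign_off(),manip.current_time())"
```

```text
the job is handed in; nothing more can be done
the job is handed in; nothing more can be done
```

The rack is off the hook and standing upright on the floor of the glass dish. I handed the job in at about 34 s.

- **Which rack:** I took the one hanging on the stand, top view (457,308). I left the green one (531,368), the yellow one (424,222) and the small white one (447,393).
- **Off the hook:** I lifted it about 9 mm and tilted it 35° along the nose. It then went over the barbed head in 1 mm steps while I read the wrist force. It passed on the first line I tried, with no change above about 1.3 N while passing the head.
- **Into the dish:** I lowered it in 0.6 mm steps until it met the floor, with a peak of about 9 N, eased off, and opened the jaws while it was still touching.
- **Final checks:** The grip top is at 0.154 m, which matches the 4 mm floor plus the 150 mm rack. Both views show it upright inside the dish, and the gripper is clear of everything.
- **Other items:** The beaker and the bottle are within about 6 mm of where they were first seen, which is roughly the detector's scatter. The petri dish is likewise unmoved.
- **Checks that failed or disagreed:**
  - The top view did not report the petri dish at the end because the arm hid it, but the scene view did.
  - The scene view never found the amber bottle; only the top view did.
  - The two cameras put the rack's top about 7 mm apart in x, because the scene camera sees one side of the grip block.
  - Floor contact came about 1 mm higher than computed, probably a grip-height offset.

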